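# Hang the record board and hold the clip open at its edge

## Task

In this home kitchen, take the wooden record board out of its grooved rack and hang it by its slot on the flat peg of the hook stand, then let go of it. Then pick up the big spring clip by its handles, squeezing it open, and hold it gaping around an edge of the hanging board, one jaw on each side, without pressing on the board, so that I can slip in today's sheet. Finish while still holding the clip open there (do not let go of it), and leave everything else on the worktop where it is.

Things in the scene. Friction and masses are not known exactly. Their poses are not given: they have to be found in the camera images.
- board_center (a point): Centre of the record board, a loose brown wooden slab (about 110 g, a sheet on each face, front and back alike): 8 mm thick (own x), 120 wide (y), 160 high (z, up). It starts upright in the rack's groove, its lower 30 mm inside. The plain wood above its slot is 44 mm high and can be pinched across the thickness from above.
- board_slot (a point): Centre of the rectangular hanging slot through the board: 44 mm wide (y), 24 mm high (z), through the 8 mm thickness. It lies 24 mm above the board's centre, half-way across, 56 mm below its top edge.
- peg (a point): Point on the upper face of the hook stand's peg, half-way along, 160 mm above the worktop. Peg: level flat steel bar 24 mm wide (y), 6 thick, 90 long, 45 either way along x. Its free end (-x) points roughly to the robot and has a 4 mm high lip on its last 5 mm. A board hung on it has its slot centre 12 mm below this point, its top edge 44 mm above.
- hook: The fixed dark steel hook stand that carries the peg; origin at the centre of its underside, peg point 12.5 mm to its -x, 160 mm up. Base plate 150 (x) x 110 mm, 12 high; post 30 mm wide behind the peg, no higher than the peg. Same axes as the peg.
- rack: Fixed light wooden block, 150 mm long (y), 90 mm deep (x) at its 10 mm high foot, origin at the centre of its underside. A groove 10.5 mm wide runs along its y through the middle, between two cheeks 18 mm thick; groove floor 10 mm above the worktop, top of the cheeks 40 mm.
- clip_center (a point): Hinge of the big dark wooden spring clip (loose, 55 g), at mid-height. It lies flat, 24 mm high, hinge axis (z) upright. At rest its x is its long axis: jaws reach 45 mm to +x and meet at the tips; two handles reach 43 mm to -x, spread to 46 mm outside to outside. The point turns with the half on +y.
- clip_tip_a (a point): Inner side of the jaw tip, at mid-height, on the half of the clip that carries the hinge point; 44 mm from the hinge.
- clip_tip_b (a point): Inner side of the other jaw tip, at mid-height; 44 mm from the hinge.
- clip_jaw (a joint): Opening angle of the clip, 0 shut, 0.55 fully open. Squeezing the handle ends together along y (about 3 N at first, 10 N fully open) opens it; a spring shuts it. At the stop the handles are parallel, about 21 mm outside to outside, and the tips gape 24 mm. Each half turns by half the angle, so the long axis stays midway.
- torch: Bystander, loose: the black torch, lying; leave it in place. Origin at the centre of its underside.
- sponge: Bystander, loose: the yellow sponge; leave it in place. Origin at the centre of its underside.
- laundry_peg: Bystander, loose: the small wooden laundry peg; leave it in place. Origin at the centre of its underside.
- jar: Bystander, loose: the glass jar; leave it in place. Origin at the centre of its underside.
- pitcher: Bystander, loose: the clear pitcher; leave it in place. Origin at the centre of its underside.
- mug: Bystander, loose: the white mug; leave it in place. Origin at the centre of its underside.
- lid_disc: Bystander, loose: the flat yellow round lid; leave it in place. Origin at the centre of its underside.
Mind the look-alikes: they are no part of the job. What is meant by the part that bears board_center is not green or red, and is the larger of those in its own colour.

How it is judged:
By the outcome, as a careful person would: the job done as asked, in the order asked, and still so for the second after the job is handed in, while the arm keeps its last pose, push and grip.
It also fails if it takes over 64 s, if anything falls off the work surface, if the arm or the gripper's body presses on something with over 40 N, if the wrist force passes 120 N, or if a joint passes its speed limit or range.

## Robot

A 6-joint arm with a two-finger parallel gripper is mounted at the origin on the work surface. World frame = base frame: x ahead of the robot, y to its left, z up, the work surface at z = 0. Lengths are in m, angles in rad, forces in N, time in s.
With the tool pointing down it reaches from about 0.275 to 0.775 m from the base axis. Payload 14.6 kg.
Tool frame: the origin (TCP) lies at the very end of the fingers, on their centre line; the grasp point (between the pads) lies 19 mm behind it; z points along the fingers, y is the line along which they close (so a half turn about z gives the same grasp; the last joint's range is limited). The gripper opens to 85 mm and grips with 20 to 120 N. Pads are 22 mm wide; open, the fingers measure 114 mm over their backs; the gripper's body (76 mm by 85 mm) begins 54 mm behind the grasp point. The pads swing forward as they close: fully open they stand 13 mm farther back than shut.
Start: joints at [-1.281, 0.263, -0.048, 1.259, 0, 1.415], TCP at [0.226, -0.474, 0.231] pointing down, gripper open.
Joint ranges: [-2.65, 2.65], [-0.89, 1.7], [-1.18, 1.37], [-2.13, 2.11], [-1.35, 1.29], [-3.14, 3.14]. Speed limits (rad/s): [1.89, 1.89, 2.57, 2.79, 3.14, 3.14].

## Interface

Orientations are given as [roll, pitch, yaw] about the fixed x, y, z axes, in that order (R = Rz(yaw) Ry(pitch) Rx(roll)).
In Python, from rig import telemetry, get_image, workorder gives the robot as it stands.
- The arm moves only by the tool send_rows, never from a script. Its argument "steps" is a list of rows, each an object of numbers: "dx", "dy", "dz": the shift along the tool's x, y, z in mm; "ax", "ay", "az": the turn, a rotation vector about the tool's x, y, z in degrees; "grip": the finger opening in mm, from 0 to 85.4. A call has exactly 8 rows; each row is the pose to reach, as a shift and turn from the pose commanded when the call began, along the tool's axes at that moment; what a row does not reach only later rows make up. A row lasts 1/12 s, in which the tool goes at most 41.7 mm and 7.16 degrees, less where a joint would pass 70% of its speed; a pose out of reach is approached as far as the arm can. A call with a gripper value outside its range is refused whole. The fingers move at their own pace and stop on an object; the grip force is fixed at half the most. Time passes only in rows, so rows that repeat a pose let the fingers close, or fill a call up. It gives the time, the measured TCP pose, the force, the opening and the grip force at its end, in the units of the state.
- telemetry.state(): the state, without advancing time (a new reading comes with each control period).
- get_image(name): name is "side" or "top"; returns a dict with "image" (480x640x3 uint8, blue, green, red), "camera_matrix" (3x3 intrinsics, pixels), "R" (3x3) and "t" (3): a world point X has camera coordinates R X + t. Camera axes: x right, y down, z forward; pixel columns grow to the right and rows downward; lengths in m; the calibration is good to about 2 mm. A picture is of the moment at which its call begins. There is no depth.
- workorder.close_job(): hands the job in; it is judged then, once.
The state is a dict: "time_s": time; "qpos": joint angles; "joint_velocities": joint speeds; "joint_efforts": joint torques, N m; "tool_pos": TCP position; "eef_rot": TCP orientation; "force": force on the tool from outside, world axes, zero at the start; "wrist_torque": the same for the moment, N m; "gripper_width": finger opening in m; "grasp_force": force on a finger pad.
Only numpy, scipy, OpenCV 4.12 (cv2) and the standard library are available. Lean on these libraries where they do the work, as an engineer would, in place of code of your own. Each camera call takes 0.05 s, during which the arm holds its last target. There are 200 camera calls.

## Working session

There is one attempt and no reset: what is moved stays moved. The work goes in short steps, Python scripts to look and compute and a tool call to move; the robot and the scene stay as the last step left them, time stands still between calls to the robot, and variables do not carry over. Pictures are saved under pics/ and viewed, at most 10 in all, crops included, and the job is handed in when it is done.

Besides the shell and the picture viewer there is one more tool, called after "Request:" as name(argument=value, ...) on one line, values as JSON. send_rows: Moves the arm, as the interface text tells. Its arguments: {"type":"object","properties":{"steps":{"type":"array","items":{"type":"object","properties":{"dx":{"type":"number"},"dy":{"type":"number"},"dz":{"type":"number"},"ax":{"type":"number"},"ay":{"type":"number"},"az":{"type":"number"},"grip":{"type":"number"}}}}},"required":["steps"]}

```bash
mkdir -p pics; ls; python3 - <<'E'
from rig import telemetry,get_image
import cv2,numpy as np
np.set_printoptions(precision=4,suppress=True)
for n in("side","top"):
    d=get_image(n);cv2.imwrite(f"pics/{n}0.png",d["image"]);print(d["camera_matrix"],d["R"],d["t"])
    np.savez(f"{n}.npz",K=d["camera_matrix"],R=d["R"],t=d["t"])
print(telemetry.state())
E
```

```text
pics
[[463.0778   0.     323.5865]
 [  0.     463.0778 245.9119]
 [  0.       0.       1.    ]] [[-0.8088 -0.5881  0.0088]
 [-0.4168  0.5625 -0.714 ]
 [ 0.4149 -0.5811 -0.7001]] [0.4121 0.3096 0.8151]
[[548.801    0.     324.4588]
 [  0.     548.801  235.6181]
 [  0.       0.       1.    ]] [[ 0.0231 -0.9996 -0.018 ]
 [-0.9907 -0.0204 -0.1345]
 [ 0.134   0.021  -0.9908]] [-0.0359  0.5114  1.1797]
{'time_s': 0.1, 'qpos': array([-1.2813,  0.2635, -0.0489,  1.2594,  0.    ,  1.4155]), 'joint_velocities': array([-0.0013, -0.0001,  0.002 ,  0.0004,  0.0007, -0.0001]), 'joint_efforts': array([  0.0049, -63.8581,  38.5059,   0.0101,  -0.0001,  -0.    ]), 'tool_pos': array([ 0.2258, -0.4737,  0.2309]), 'eef_rot': array([-3.1406, -0.0002,  0.4448]), 'force': array([-0.4135, -0.4262, -0.6419]), 'wrist_torque': array([ 0.0093,  0.0313, -0.0392]), 'grasp_force': 0.0, 'gripper_width': 0.08546703339196167}
```

View pics/side0.png

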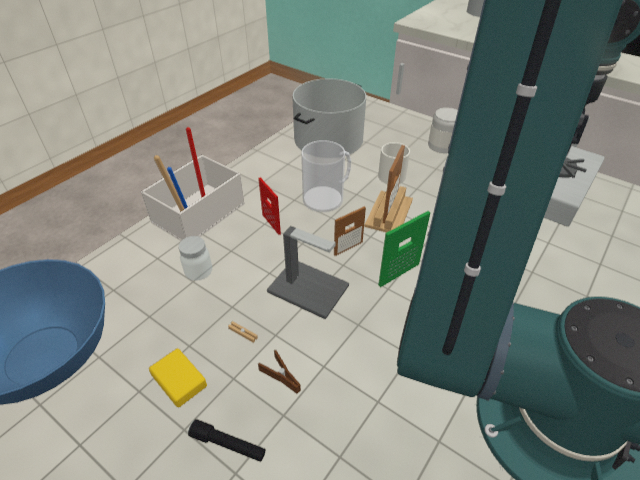

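View pics/top0.png

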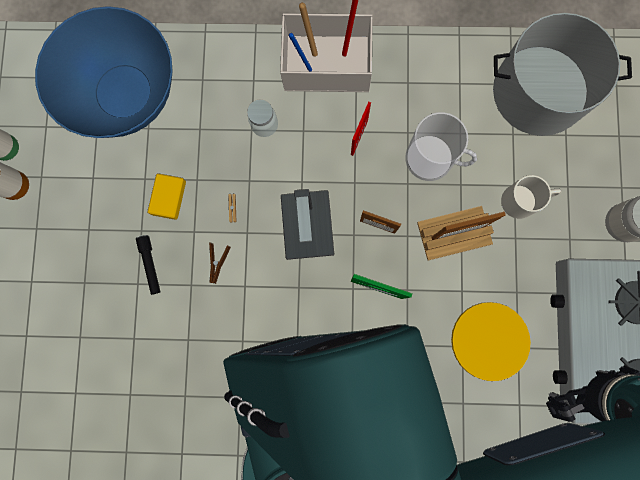

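The side view shows the hook at about (310,265), the clip at (280,372) and the racked board at (393,185). The top view shows the rack at (456,232), the hook at (307,225) and the clip at (218,262). I'll enlarge these regions.

```bash
cat > h.py <<'E'
import cv2,numpy as np
np.set_printoptions(precision=4,suppress=True)
C={n:np.load(f"{n}.npz") for n in("side","top")}
def ray(n,u,v):
    c=C[n];d=c["R"].T@np.linalg.inv(c["K"])@[u,v,1];return -c["R"].T@c["t"],d
def atz(n,u,v,z):
    o,d=ray(n,u,v);return o+d*(z-o[2])/d[2]
def proj(n,X):
    c=C[n];p=c["K"]@(c["R"]@np.asarray(X,float)+c["t"]);return p[:2]/p[2]
def tri(a,b):
    A=[];B=[]
    for n,p in(("top",a),("side",b)):
        o,d=ray(n,*p);d/=np.linalg.norm(d);P=np.eye(3)-np.outer(d,d);A.append(P);B.append(P@o)
    return np.linalg.lstsq(np.vstack(A),np.hstack(B),rcond=None)[0]
def crop(img,x,y,w,h,W,H):
    c=cv2.resize(img[y:y+h,x:x+w],(W,H),interpolation=cv2.INTER_CUBIC)
    s=W/w
    for u in range((x+9)//10*10,x+w,10):
        X=int((u-x+.5)*s);cv2.line(c,(X,0),(X,5),(0,0,255),1);cv2.putText(c,str(u),(X-8,14),0,.3,(0,0,255),1)
    for v in range((y+9)//10*10,y+h,10):
        Y=int((v-y+.5)*s);cv2.line(c,(0,Y),(5,Y),(0,0,255),1);cv2.putText(c,str(v),(6,Y+4),0,.3,(0,0,255),1)
    return c
E
python3 - <<'E'
from h import *
t=cv2.imread("pics/top0.png");s=cv2.imread("pics/side0.png")
a=np.hstack([crop(t,412,192,100,75,400,300),crop(t,262,183,100,75,400,300)])
b=np.hstack([crop(s,355,140,80,100,240,300),crop(s,265,222,84,100,252,300),crop(s,252,345,77,75,308,300)])
cv2.imwrite("pics/m1.png",np.vstack([a,b]))
cv2.imwrite("pics/m2.png",np.hstack([crop(t,200,235,40,60,400,600),crop(s,250,340,60,60,400,400).copy() if 0 else cv2.copyMakeBorder(crop(s,250,345,60,60,400,400),0,200,0,0,0)]))
E
```

```text
(no output)
```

View pics/m1.png

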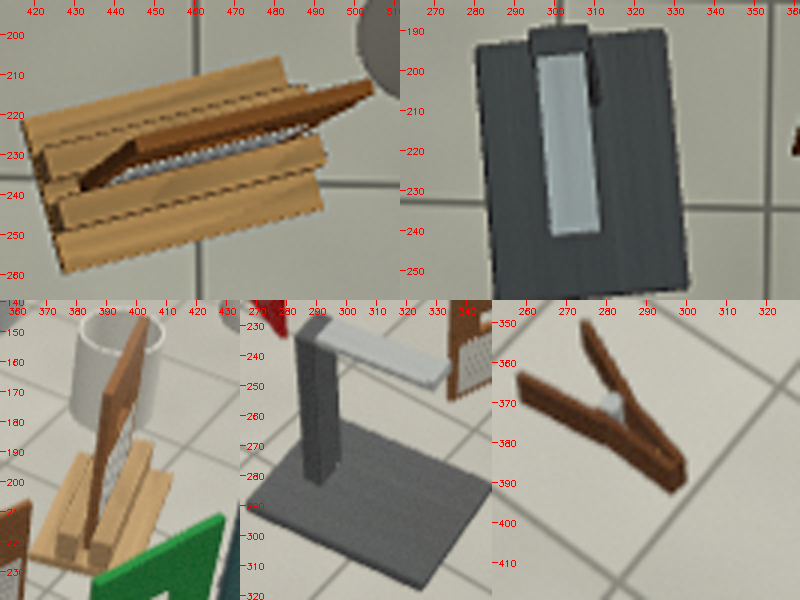

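View pics/m2.png

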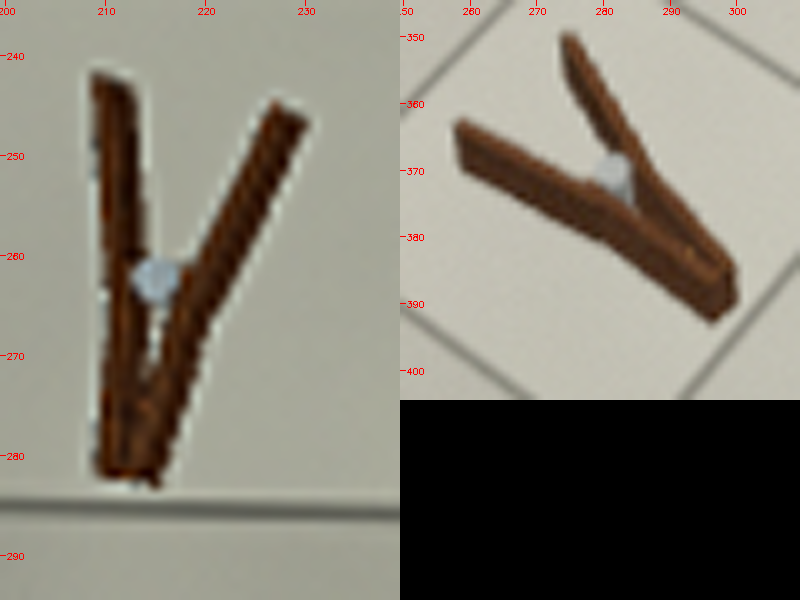

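```bash
cat > fit.py <<'E'
from h import *
from scipy.optimize import least_squares
def m1t(X,Y): return (412+X/4-.5,192+Y/4-.5)
def m1h(X,Y): return (262+(X-400)/4-.5,183+Y/4-.5)
def m1s(X,Y): return (355+X/3-.5,140+(Y-300)/3-.5)
def m1sh(X,Y): return (265+(X-240)/3-.5,222+(Y-300)/3-.5)
def m2t(X,Y): return (200+X/10-.5,235+Y/10-.5)
def m2s(X,Y): return (250+(X-400)/6.667-.5,345+Y/6.667-.5)
def fit(name,pts,x0):
    def pos(p,m):
        c,s=np.cos(p[2]),np.sin(p[2]);return [p[0]+(c*m[0]-s*m[1])/1000,p[1]+(s*m[0]+c*m[1])/1000,m[2]/1000]
    f=lambda p:np.concatenate([proj(n,pos(p,m))-uv for n,m,uv in pts])
    r=least_squares(f,x0,loss="soft_l1");print(name,r.x,"yawdeg",np.degrees(r.x[2]));print(f(r.x).reshape(-1,2).round(1).tolist());return r.x
print([-C[n]["R"].T@C[n]["t"] for n in C])
T,S="top","side"
rk=fit("rack",[(T,(-45,75,10),m1t(65,272)),(T,(-45,-75,10),m1t(323,208)),(T,(45,75,10),m1t(22,120)),(T,(45,-75,10),m1t(281,55))],[.5,-.2,.25])
bd=fit("board",[(T,(4,60,170),m1t(135,141)),(T,(4,-60,170),m1t(370,80)),(T,(-4,-60,170),m1t(373,94)),(T,(-4,60,170),m1t(132,158)),
 (S,(-4,60,170),m1s(106,393)),(S,(0,-60,170),m1s(146,319))],[.5,-.2,.25])
hk=fit("hook",[(T,(75,55,12),m1h(477,45)),(T,(75,-55,12),m1h(663,28)),(T,(-75,-55,12),m1h(689,288)),(T,(-57.5,12,164),m1h(551,236)),(T,(-57.5,-12,164),m1h(601,230)),
 (S,(75,55,12),m1sh(247,508)),(S,(-75,-55,12),m1sh(493,487)),(S,(-75,55,6),m1sh(422,588)),(S,(-57.5,-12,164),m1sh(451,362)),(S,(-57.5,12,164),m1sh(431,380))],[.55,.05,0])
c,s=np.cos(hk[2]),np.sin(hk[2]);print("peg",hk[0]-.0125*c,hk[1]-.0125*s)
print("hinge",tri(m2t(157,278),m2s(615,165)))
for n,a in dict(hL=(93,75),hLi=(133,85),hRi=(275,100),hR=(310,125),jL=(97,475),jR=(158,487),hinge=(157,278)).items(): print(n,atz(T,*m2t(*a),.024))
print("side handles",atz(S,*m2s(458,122),.024),atz(S,*m2s(570,33),.024))
E
python3 fit.py
```

```text
[array([0.1242, 0.5419, 0.7881]), array([ 0.3493, -0.0502,  1.2369])]
rack [ 0.5288 -0.3169  0.2651] yawdeg 15.191093940250774
[[-0.0, 0.2], [0.3, 0.1], [0.1, -0.4], [-0.4, 0.0]]
board [ 0.5287 -0.3209  0.268 ] yawdeg 15.353251235560924
[[-0.9, -0.3], [-0.5, 0.1], [-0.1, 0.5], [0.9, -0.7], [2.4, 0.1], [-0.2, -2.0]]
hook [0.5404 0.0173 0.114 ] yawdeg 6.532868461470685
[[-1.3, 0.2], [0.3, -0.0], [-0.1, 0.3], [-0.4, -0.1], [-0.8, 0.3], [-1.5, -2.5], [0.5, -2.6], [-0.1, 0.2], [0.2, -1.4], [0.9, 0.1]]
peg 0.5280193379786431 0.01592130569064675
hinge [0.4483 0.2172 0.0227]
hL [0.4937 0.2337 0.024 ]
hLi [0.4916 0.2246 0.024 ]
hRi [0.4889 0.1926 0.024 ]
hR [0.4835 0.1845 0.024 ]
jL [0.4046 0.2282 0.024 ]
jR [0.4022 0.2145 0.024 ]
hinge [0.4485 0.2171 0.024 ]
side handles [0.4916 0.2332 0.024 ] [0.4852 0.1924 0.024 ]
```

```bash
cat > go.py <<'E'
import sys
from h import *
from rig import telemetry
from scipy.spatial.transform import Rotation as Ro
def go(x,y,z,psi):
    s=telemetry.state();R=Ro.from_euler("xyz",s["eef_rot"])
    d=R.inv().apply(np.array([x,y,z])-s["tool_pos"])*1000
    G=Ro.from_euler("zyx",[psi,0,180],degrees=True)
    print("d",d.round(1),"a",np.degrees((R.inv()*G).as_rotvec()).round(1),"| at",s["tool_pos"],np.degrees(s["eef_rot"]).round(2),"F",s["force"].round(1),"w",round(s["gripper_width"]*1000,1),"g",round(s["grasp_force"],1),"t",s["time_s"])
if __name__=="__main__": go(*map(float,sys.argv[1:5]))
E
python3 go.py .5287 -.320 .225 105.3
```

```text
d [339.5  -8.4   5.9] a [ -0.    0.1 130.8] | at [ 0.2258 -0.4737  0.2309] [-179.94   -0.01   25.49] F [-0.4 -0.4 -0.6] w 85.5 g 0.0 t 0.1
```

```bash
sed -i 's/"zyx",\[psi,0,180\]/"xyz",[180,0,psi]/' go.py; python3 go.py .5287 -.320 .225 105.3
```

```text
d [339.5  -8.4   5.9] a [ -0.   -0.  -79.8] | at [ 0.2258 -0.4737  0.2309] [-179.94   -0.01   25.49] F [-0.4 -0.4 -0.6] w 85.5 g 0.0 t 0.1
```

Request:
send_rows(steps=[{"dx":30,"dy":0,"dz":0,"az":-7},{"dx":70,"dy":-2,"dz":0,"az":-14},{"dx":110,"dy":-3,"dz":1,"az":-21},{"dx":150,"dy":-4,"dz":2,"az":-28},{"dx":190,"dy":-5,"dz":3,"az":-35},{"dx":230,"dy":-6,"dz":4,"az":-42},{"dx":265,"dy":-7,"dz":5,"az":-49},{"dx":295,"dy":-8,"dz":6,"az":-56}])

```text
schema error: expected keys dx, dy, dz, ax, ay, az, grip
```

```bash
python3 go.py .5287 -.320 .225 105.3
```

```text
d [339.5  -8.4   5.9] a [ -0.   -0.  -79.8] | at [ 0.2258 -0.4737  0.2309] [-179.94   -0.01   25.49] F [-0.4 -0.4 -0.6] w 85.5 g 0.0 t 0.1
```

All seven keys are needed.

Request:
send_rows(steps=[{"dx":30,"dy":0,"dz":0,"ax":0,"ay":0,"az":-7,"grip":85},{"dx":70,"dy":-2,"dz":0,"ax":0,"ay":0,"az":-14,"grip":85},{"dx":110,"dy":-3,"dz":1,"ax":0,"ay":0,"az":-21,"grip":85},{"dx":150,"dy":-4,"dz":2,"ax":0,"ay":0,"az":-28,"grip":85},{"dx":190,"dy":-5,"dz":3,"ax":0,"ay":0,"az":-35,"grip":85},{"dx":230,"dy":-6,"dz":4,"ax":0,"ay":0,"az":-42,"grip":85},{"dx":265,"dy":-7,"dz":5,"ax":0,"ay":0,"az":-49,"grip":85},{"dx":295,"dy":-8,"dz":6,"ax":0,"ay":0,"az":-56,"grip":85}])

```text
time_s: 0.77
tool_pos: [0.4907, -0.3381, 0.2249]
eef_rot: [-3.141, -0.0, 1.429]
force: [0.4, -0.7, 0.0]
gripper_width: 0.0852
grasp_force: 0.0
```

```bash
python3 go.py .5287 -.320 .190 105.3
```

```text
d [23.3 35.1 34.9] a [ -0.   -0.  -23.4] | at [ 0.4907 -0.3381  0.2249] [-179.98   -0.03   81.89] F [ 0.4 -0.7  0. ] w 85.2 g 0.0 t 0.7667
```

Request:
send_rows(steps=[{"dx":4,"dy":6,"dz":0,"ax":0,"ay":0,"az":-5,"grip":85},{"dx":10,"dy":14,"dz":0,"ax":0,"ay":0,"az":-10,"grip":70},{"dx":16,"dy":24,"dz":0,"ax":0,"ay":0,"az":-15,"grip":60},{"dx":20,"dy":31,"dz":0,"ax":0,"ay":0,"az":-20,"grip":50},{"dx":23,"dy":35,"dz":5,"ax":0,"ay":0,"az":-23.4,"grip":50},{"dx":23,"dy":35,"dz":15,"ax":0,"ay":0,"az":-23.4,"grip":50},{"dx":23,"dy":35,"dz":22,"ax":0,"ay":0,"az":-23.4,"grip":50},{"dx":23,"dy":35,"dz":25,"ax":0,"ay":0,"az":-23.4,"grip":50}])

```text
time_s: 1.43
tool_pos: [0.5263, -0.3219, 0.199]
eef_rot: [-3.14, -0.001, 1.83]
force: [-0.3, -0.2, 0.2]
gripper_width: 0.0502
grasp_force: 0.0
```

```bash
python3 go.py .5287 -.320 .137 105.3
python3 - <<'E'
from h import *
from rig import get_image
t=get_image("top")["image"];s=get_image("side")["image"]
cv2.imwrite("pics/p3.png",np.hstack([crop(t,400,170,120,120,400,400),crop(s,350,110,100,150,266,400)]))
E
```

```text
d [ 1.1  2.8 62. ] a [-0.1 -0.1 -0.4] | at [ 0.5263 -0.3219  0.199 ] [-179.94   -0.09  104.86] F [-0.3 -0.2  0.2] w 50.2 g 0.0 t 1.4333
```

View pics/p3.png

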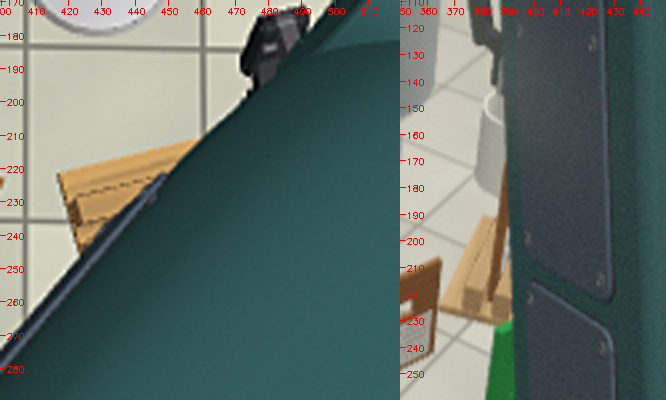

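The arm hides the gripper in both views, with only the rack's left end visible at about (430,215) in the top one. The 50 mm opening leaves enough margin, so I'll descend and close.

Request:
send_rows(steps=[{"dx":1,"dy":2.8,"dz":10,"ax":0,"ay":0,"az":-0.4,"grip":50},{"dx":1,"dy":2.8,"dz":22,"ax":0,"ay":0,"az":-0.4,"grip":50},{"dx":1,"dy":2.8,"dz":34,"ax":0,"ay":0,"az":-0.4,"grip":50},{"dx":1,"dy":2.8,"dz":46,"ax":0,"ay":0,"az":-0.4,"grip":50},{"dx":1,"dy":2.8,"dz":56,"ax":0,"ay":0,"az":-0.4,"grip":50},{"dx":1,"dy":2.8,"dz":62,"ax":0,"ay":0,"az":-0.4,"grip":50},{"dx":1,"dy":2.8,"dz":62,"ax":0,"ay":0,"az":-0.4,"grip":50},{"dx":1,"dy":2.8,"dz":62,"ax":0,"ay":0,"az":-0.4,"grip":35}])

```text
time_s: 2.2
tool_pos: [0.5292, -0.3205, 0.1384]
eef_rot: [-3.142, -0.0, 1.838]
force: [0.6, -0.3, -0.3]
gripper_width: 0.039
grasp_force: 0.0
```

Request:
send_rows(steps=[{"dx":0,"dy":0,"dz":0,"ax":0,"ay":0,"az":0,"grip":25},{"dx":0,"dy":0,"dz":0,"ax":0,"ay":0,"az":0,"grip":18},{"dx":0,"dy":0,"dz":0,"ax":0,"ay":0,"az":0,"grip":14},{"dx":0,"dy":0,"dz":0,"ax":0,"ay":0,"az":0,"grip":11},{"dx":0,"dy":0,"dz":0,"ax":0,"ay":0,"az":0,"grip":9},{"dx":0,"dy":0,"dz":0,"ax":0,"ay":0,"az":0,"grip":7},{"dx":0,"dy":0,"dz":0,"ax":0,"ay":0,"az":0,"grip":5},{"dx":0,"dy":0,"dz":0,"ax":0,"ay":0,"az":0,"grip":4}])

```text
time_s: 2.87
tool_pos: [0.5294, -0.3206, 0.1386]
eef_rot: [3.141, 0.0, 1.838]
force: [-0.1, 0.4, 4.9]
gripper_width: 0.0069
grasp_force: 59.2
```

```bash
python3 go.py .5287 -.320 .137 105.3
```

```text
d [ 0.8 -0.5  1.6] a [ 0.  0. -0.] | at [ 0.5294 -0.3206  0.1386] [179.98   0.03 105.29] F [-0.1  0.4  4.9] w 6.9 g 59.2 t 2.8667
```

Request:
send_rows(steps=[{"dx":0,"dy":0,"dz":-6,"ax":0,"ay":0,"az":0,"grip":4},{"dx":0,"dy":0,"dz":-18,"ax":0,"ay":0,"az":0,"grip":4},{"dx":0,"dy":0,"dz":-35,"ax":0,"ay":0,"az":0,"grip":4},{"dx":0,"dy":0,"dz":-60,"ax":0,"ay":0,"az":0,"grip":4},{"dx":0,"dy":0,"dz":-90,"ax":0,"ay":0,"az":0,"grip":4},{"dx":0,"dy":0,"dz":-120,"ax":0,"ay":0,"az":0,"grip":4},{"dx":0,"dy":0,"dz":-150,"ax":0,"ay":0,"az":0,"grip":4},{"dx":0,"dy":0,"dz":-175,"ax":0,"ay":0,"az":0,"grip":4}])

```text
time_s: 3.53
tool_pos: [0.529, -0.3203, 0.3156]
eef_rot: [3.141, 0.001, 1.838]
force: [0.7, -1.4, -1.5]
gripper_width: 0.0067
grasp_force: 58.5
```

```bash
python3 go.py .445 .006 .315 96.5
```

```text
d [336.9   5.    0.4] a [0.  0.  8.8] | at [ 0.529  -0.3203  0.3156] [179.97   0.04 105.29] F [ 0.7 -1.4 -1.5] w 6.7 g 58.5 t 3.5333
```

Request:
send_rows(steps=[{"dx":10,"dy":0,"dz":0,"ax":0,"ay":0,"az":0,"grip":4},{"dx":25,"dy":0,"dz":0,"ax":0,"ay":0,"az":1,"grip":4},{"dx":45,"dy":1,"dz":0,"ax":0,"ay":0,"az":2,"grip":4},{"dx":70,"dy":1,"dz":0,"ax":0,"ay":0,"az":3,"grip":4},{"dx":97,"dy":2,"dz":0,"ax":0,"ay":0,"az":4,"grip":4},{"dx":124,"dy":2,"dz":0,"ax":0,"ay":0,"az":5,"grip":4},{"dx":151,"dy":3,"dz":0,"ax":0,"ay":0,"az":6,"grip":4},{"dx":178,"dy":3,"dz":0,"ax":0,"ay":0,"az":6,"grip":4}])

```text
time_s: 4.2
tool_pos: [0.4843, -0.1465, 0.3128]
eef_rot: [-3.141, -0.001, 1.732]
force: [0.5, -0.6, -1.6]
gripper_width: 0.0073
grasp_force: 58.5
```

```bash
python3 go.py .445 .006 .315 96.5
```

```text
d [156.9 -14.4  -2.1] a [-0.  -0.   2.7] | at [ 0.4843 -0.1465  0.3128] [-179.97   -0.03   99.21] F [ 0.5 -0.6 -1.6] w 7.3 g 58.5 t 4.2
```

Request:
send_rows(steps=[{"dx":27,"dy":-2,"dz":0,"ax":0,"ay":0,"az":1,"grip":4},{"dx":54,"dy":-5,"dz":0,"ax":0,"ay":0,"az":2,"grip":4},{"dx":80,"dy":-8,"dz":0,"ax":0,"ay":0,"az":2.7,"grip":4},{"dx":104,"dy":-11,"dz":0,"ax":0,"ay":0,"az":2.7,"grip":4},{"dx":125,"dy":-13,"dz":0,"ax":0,"ay":0,"az":2.7,"grip":4},{"dx":142,"dy":-14.4,"dz":0,"ax":0,"ay":0,"az":2.7,"grip":4},{"dx":152,"dy":-14.4,"dz":0,"ax":0,"ay":0,"az":2.7,"grip":4},{"dx":157,"dy":-14.4,"dz":0,"ax":0,"ay":0,"az":2.7,"grip":4}])

```text
time_s: 4.87
tool_pos: [0.4451, 0.0057, 0.3132]
eef_rot: [-3.141, -0.0, 1.687]
force: [-0.5, -0.7, -1.0]
gripper_width: 0.0073
grasp_force: 58.6
```

```bash
python3 go.py .445 .006 .1836 96.5
```

```text
d [  0.3  -0.1 129.6] a [-0.  -0.   0.2] | at [0.4451 0.0057 0.3132] [-179.99   -0.01   96.65] F [-0.5 -0.7 -1. ] w 7.3 g 58.6 t 4.8667
```

Request:
send_rows(steps=[{"dx":0,"dy":0,"dz":10,"ax":0,"ay":0,"az":0,"grip":4},{"dx":0,"dy":0,"dz":30,"ax":0,"ay":0,"az":0,"grip":4},{"dx":0,"dy":0,"dz":53,"ax":0,"ay":0,"az":0,"grip":4},{"dx":0,"dy":0,"dz":76,"ax":0,"ay":0,"az":0,"grip":4},{"dx":0,"dy":0,"dz":98,"ax":0,"ay":0,"az":0,"grip":4},{"dx":0,"dy":0,"dz":116,"ax":0,"ay":0,"az":0,"grip":4},{"dx":0,"dy":0,"dz":125,"ax":0,"ay":0,"az":0,"grip":4},{"dx":0,"dy":0,"dz":130,"ax":0,"ay":0,"az":0,"grip":4}])

```text
time_s: 5.53
tool_pos: [0.4452, 0.0043, 0.1822]
eef_rot: [-3.14, -0.0, 1.685]
force: [-0.6, -0.2, -1.4]
gripper_width: 0.0071
grasp_force: 58.5
```

```bash
python3 go.py .520 .015 .1836 96.5
python3 - <<'E'
from h import *
from rig import get_image
t=get_image("top")["image"];s=get_image("side")["image"]
cv2.imwrite("pics/p4.png",np.hstack([crop(t,260,170,100,150,333,500),crop(s,260,190,140,150,467,500)]))
E
```

```text
d [ 2.1 75.5 -1.5] a [-0.1 -0.   0.1] | at [0.4452 0.0043 0.1822] [-179.9    -0.02   96.56] F [-0.6 -0.2 -1.4] w 7.1 g 58.5 t 5.5333
```

View pics/p4.png

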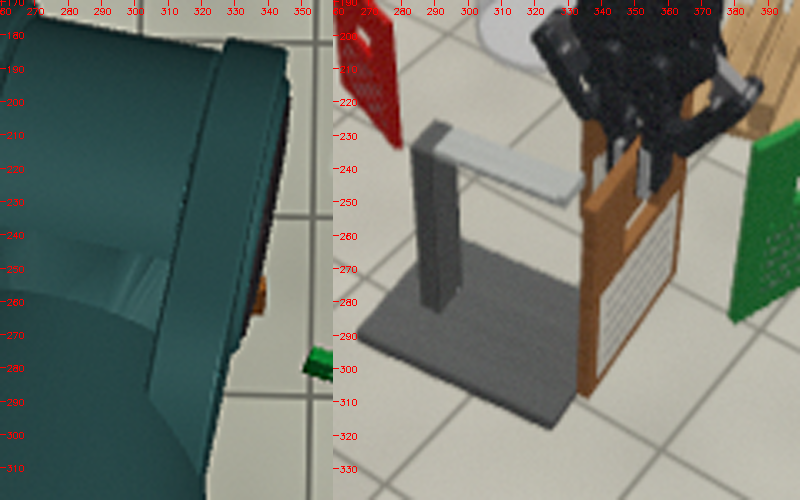

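The board hangs from the gripper in front of the peg. In the side picture its near top corner is at about (338.7,252.5) and its lower corner at (336.6,308). The peg's tip corners are at about (329.5,249) and (334.5,243). I'll compare these with the model.

```bash
python3 - <<'E'
from h import *
def P(o,yaw,m):
    c,s=np.cos(yaw),np.sin(yaw);return [o[0]+(c*m[0]-s*m[1])/1e3,o[1]+(s*m[0]+c*m[1])/1e3,m[2]/1e3]
b=(.4452,.0043);y=np.radians(6.5)
for m in[(-4,60,213.6),(4,60,213.6),(-4,60,53.6),(-4,-22,169.5),(-4,22,169.5),(-4,-22,145.5),(-4,22,145.5)]:print("board",m,proj("side",P(b,y,m)))
p=(.528,.0159)
for m in[(-45,12,164),(-45,12,154),(-45,-12,164)]:print("peg",m,proj("side",P(p,np.radians(6.53),m)))
E
```

```text
board (-4, 60, 213.6) [338.0993 252.6414]
board (4, 60, 213.6) [334.0787 251.0191]
board (-4, 60, 53.6) [335.6257 309.2646]
board (-4, -22, 169.5) [357.5585 242.557 ]
board (-4, 22, 169.5) [347.0137 256.7505]
board (-4, -22, 145.5) [356.822 251.36 ]
board (-4, 22, 145.5) [346.4554 265.5574]
peg (-45, 12, 164) [329.0538 248.2343]
peg (-45, 12, 154) [328.9653 251.9142]
peg (-45, -12, 164) [335.0278 240.7263]
```

Request:
send_rows(steps=[{"dx":2,"dy":4,"dz":-1.5,"ax":0,"ay":0,"az":0,"grip":4},{"dx":2,"dy":12,"dz":-1.5,"ax":0,"ay":0,"az":0,"grip":4},{"dx":2,"dy":22,"dz":-1.5,"ax":0,"ay":0,"az":0,"grip":4},{"dx":2,"dy":32,"dz":-1.5,"ax":0,"ay":0,"az":0,"grip":4},{"dx":2,"dy":40,"dz":-1.5,"ax":0,"ay":0,"az":0,"grip":4},{"dx":2,"dy":46,"dz":-1.5,"ax":0,"ay":0,"az":0,"grip":4},{"dx":2,"dy":50,"dz":-1.5,"ax":0,"ay":0,"az":0,"grip":4},{"dx":2,"dy":52,"dz":-1.5,"ax":0,"ay":0,"az":0,"grip":4}])

```text
time_s: 6.3
tool_pos: [0.4977, 0.0126, 0.1846]
eef_rot: [-3.141, -0.0, 1.686]
force: [0.4, 0.5, -0.8]
gripper_width: 0.0071
grasp_force: 58.6
```

```bash
python3 go.py .523 .0155 .1836 96.5
```

```text
d [-0.1 25.5  1. ] a [-0.  -0.   0.1] | at [0.4977 0.0126 0.1846] [-179.99   -0.01   96.6 ] F [ 0.4  0.5 -0.8] w 7.1 g 58.6 t 6.3
```

Request:
send_rows(steps=[{"dx":0,"dy":5,"dz":0,"ax":0,"ay":0,"az":0,"grip":4},{"dx":0,"dy":12,"dz":0,"ax":0,"ay":0,"az":0,"grip":4},{"dx":0,"dy":19,"dz":0,"ax":0,"ay":0,"az":0,"grip":4},{"dx":0,"dy":24,"dz":0,"ax":0,"ay":0,"az":0,"grip":4},{"dx":0,"dy":26,"dz":2,"ax":0,"ay":0,"az":0,"grip":4},{"dx":0,"dy":26,"dz":5,"ax":0,"ay":0,"az":0,"grip":4},{"dx":0,"dy":26,"dz":8,"ax":0,"ay":0,"az":0,"grip":4},{"dx":0,"dy":26,"dz":9,"ax":0,"ay":0,"az":0,"grip":4}])

```text
time_s: 6.97
tool_pos: [0.5224, 0.0156, 0.1751]
eef_rot: [-3.141, -0.0, 1.686]
force: [-0.2, 0.3, -1.7]
gripper_width: 0.0072
grasp_force: 58.5
```

```bash
python3 go.py .523 .0155 .1726 96.5
```

```text
d [-0.1  0.6  2.5] a [-0.  -0.   0.1] | at [0.5224 0.0156 0.1751] [-179.95   -0.01   96.58] F [-0.2  0.3 -1.7] w 7.2 g 58.5 t 6.9667
```

Request:
send_rows(steps=[{"dx":0,"dy":0,"dz":1,"ax":0,"ay":0,"az":0,"grip":4},{"dx":0,"dy":0,"dz":1.5,"ax":0,"ay":0,"az":0,"grip":4},{"dx":0,"dy":0,"dz":2,"ax":0,"ay":0,"az":0,"grip":4},{"dx":0,"dy":0,"dz":2.2,"ax":0,"ay":0,"az":0,"grip":4},{"dx":0,"dy":0,"dz":2.2,"ax":0,"ay":0,"az":0,"grip":4},{"dx":0,"dy":0,"dz":2.2,"ax":0,"ay":0,"az":0,"grip":4},{"dx":0,"dy":0,"dz":2.2,"ax":0,"ay":0,"az":0,"grip":4},{"dx":0,"dy":0,"dz":2.2,"ax":0,"ay":0,"az":0,"grip":4}])

```text
time_s: 7.63
tool_pos: [0.5229, 0.0155, 0.1736]
eef_rot: [3.142, -0.0, 1.686]
force: [0.0, 0.6, -1.4]
gripper_width: 0.0072
grasp_force: 58.5
```

Request:
send_rows(steps=[{"dx":0,"dy":0,"dz":0.5,"ax":0,"ay":0,"az":0,"grip":4},{"dx":0,"dy":0,"dz":1,"ax":0,"ay":0,"az":0,"grip":4},{"dx":0,"dy":0,"dz":1.3,"ax":0,"ay":0,"az":0,"grip":4},{"dx":0,"dy":0,"dz":1.5,"ax":0,"ay":0,"az":0,"grip":4},{"dx":0,"dy":0,"dz":1.5,"ax":0,"ay":0,"az":0,"grip":4},{"dx":0,"dy":0,"dz":1.5,"ax":0,"ay":0,"az":0,"grip":4},{"dx":0,"dy":0,"dz":1.5,"ax":0,"ay":0,"az":0,"grip":4},{"dx":0,"dy":0,"dz":1.5,"ax":0,"ay":0,"az":0,"grip":4}])

```text
time_s: 8.3
tool_pos: [0.523, 0.0155, 0.1725]
eef_rot: [3.141, 0.0, 1.686]
force: [-2.5, -0.2, 6.4]
gripper_width: 0.0073
grasp_force: 59.9
```

Contact shows as 6 N upward, so the board rests on the peg. I'll release it and rise.

Request:
send_rows(steps=[{"dx":0,"dy":0,"dz":-0.5,"ax":0,"ay":0,"az":0,"grip":8},{"dx":0,"dy":0,"dz":-0.5,"ax":0,"ay":0,"az":0,"grip":10},{"dx":0,"dy":0,"dz":-0.5,"ax":0,"ay":0,"az":0,"grip":14},{"dx":0,"dy":0,"dz":-0.5,"ax":0,"ay":0,"az":0,"grip":20},{"dx":0,"dy":0,"dz":-0.5,"ax":0,"ay":0,"az":0,"grip":28},{"dx":0,"dy":0,"dz":-0.5,"ax":0,"ay":0,"az":0,"grip":36},{"dx":0,"dy":0,"dz":-0.5,"ax":0,"ay":0,"az":0,"grip":36},{"dx":0,"dy":0,"dz":-0.5,"ax":0,"ay":0,"az":0,"grip":36}])

```text
time_s: 8.97
tool_pos: [0.5229, 0.0155, 0.1726]
eef_rot: [-3.142, -0.0, 1.686]
force: [0.1, -0.9, -0.4]
gripper_width: 0.036
grasp_force: 0.0
```

Request:
send_rows(steps=[{"dx":0,"dy":0,"dz":-5,"ax":0,"ay":0,"az":0,"grip":36},{"dx":0,"dy":0,"dz":-18,"ax":0,"ay":0,"az":0,"grip":36},{"dx":0,"dy":0,"dz":-36,"ax":0,"ay":0,"az":0,"grip":36},{"dx":0,"dy":0,"dz":-60,"ax":0,"ay":0,"az":0,"grip":36},{"dx":0,"dy":0,"dz":-82,"ax":0,"ay":0,"az":0,"grip":50},{"dx":0,"dy":0,"dz":-100,"ax":0,"ay":0,"az":0,"grip":60},{"dx":0,"dy":0,"dz":-110,"ax":0,"ay":0,"az":0,"grip":66},{"dx":0,"dy":0,"dz":-115,"ax":0,"ay":0,"az":0,"grip":66}])

```text
time_s: 9.63
tool_pos: [0.5233, 0.0155, 0.2894]
eef_rot: [3.139, 0.001, 1.686]
force: [0.4, -0.1, 0.5]
gripper_width: 0.0659
grasp_force: 0.0
```

```bash
python3 go.py .478 .2107 .20 171.9
```

```text
d [199.1 -22.8  89.3] a [  0.1   0.1 -75.3] | at [0.5233 0.0155 0.2894] [179.88   0.03  96.59] F [ 0.4 -0.1  0.5] w 65.9 g 0.0 t 9.6333
```

Request:
send_rows(steps=[{"dx":10,"dy":-1,"dz":0,"ax":0,"ay":0,"az":-7,"grip":66},{"dx":30,"dy":-3,"dz":0,"ax":0,"ay":0,"az":-14,"grip":66},{"dx":55,"dy":-6,"dz":0,"ax":0,"ay":0,"az":-21,"grip":66},{"dx":85,"dy":-9,"dz":0,"ax":0,"ay":0,"az":-28,"grip":66},{"dx":115,"dy":-13,"dz":5,"ax":0,"ay":0,"az":-35,"grip":66},{"dx":145,"dy":-17,"dz":20,"ax":0,"ay":0,"az":-42,"grip":66},{"dx":170,"dy":-20,"dz":40,"ax":0,"ay":0,"az":-49,"grip":66},{"dx":190,"dy":-22,"dz":60,"ax":0,"ay":0,"az":-56,"grip":66}])

```text
time_s: 10.3
tool_pos: [0.4785, 0.2035, 0.2269]
eef_rot: [3.141, 0.0, 2.67]
force: [0.8, 0.7, 0.6]
gripper_width: 0.066
grasp_force: 0.0
```

```bash
python3 go.py .478 .2107 .06 171.9
```

```text
d [  3.7   6.1 166.9] a [  0.    0.  -18.9] | at [0.4785 0.2035 0.2269] [179.98   0.01 152.98] F [0.8 0.7 0.6] w 66.0 g 0.0 t 10.3
```

Request:
send_rows(steps=[{"dx":2,"dy":3,"dz":10,"ax":0,"ay":0,"az":-6,"grip":66},{"dx":3.7,"dy":6,"dz":30,"ax":0,"ay":0,"az":-12,"grip":66},{"dx":3.7,"dy":6,"dz":55,"ax":0,"ay":0,"az":-17,"grip":66},{"dx":3.7,"dy":6,"dz":80,"ax":0,"ay":0,"az":-18.9,"grip":66},{"dx":3.7,"dy":6,"dz":105,"ax":0,"ay":0,"az":-18.9,"grip":66},{"dx":3.7,"dy":6,"dz":130,"ax":0,"ay":0,"az":-18.9,"grip":66},{"dx":3.7,"dy":6,"dz":148,"ax":0,"ay":0,"az":-18.9,"grip":66},{"dx":3.7,"dy":6,"dz":158,"ax":0,"ay":0,"az":-18.9,"grip":66}])

```text
time_s: 10.97
tool_pos: [0.4774, 0.2084, 0.0672]
eef_rot: [-3.14, -0.003, 2.993]
force: [0.8, 0.7, 0.0]
gripper_width: 0.066
grasp_force: 0.0
```

```bash
python3 go.py .479 .2107 .004 171.9
python3 - <<'E'
from h import *
from rig import get_image
t=get_image("top")["image"];s=get_image("side")["image"]
cv2.imwrite("pics/p5.png",np.hstack([crop(t,190,200,70,120,292,500),crop(s,230,210,140,210,333,500)]))
E
```

```text
d [-1.5  2.6 63.2] a [-0.1 -0.2 -0.4] | at [0.4774 0.2084 0.0672] [-179.93   -0.16  171.49] F [0.8 0.7 0. ] w 66.0 g 0.0 t 10.9667
```

View pics/p5.png

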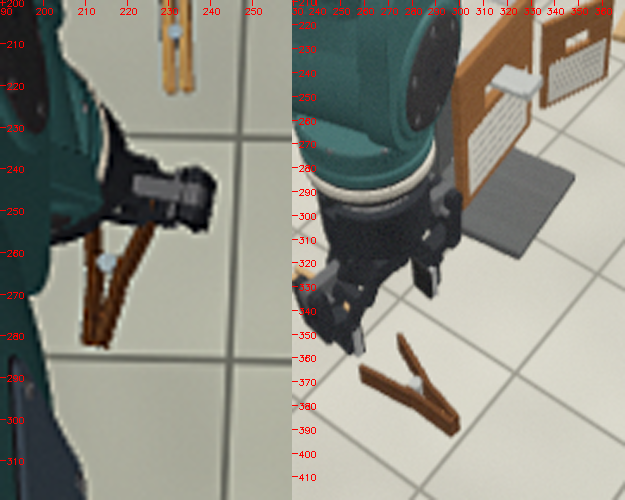

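The board hangs on the peg, at about (490,110) in the crop. The open fingers straddle the clip's handles, so I'll descend.

Request:
send_rows(steps=[{"dx":-1,"dy":2.6,"dz":8,"ax":0,"ay":-0.1,"az":-0.4,"grip":66},{"dx":-1.5,"dy":2.6,"dz":18,"ax":0,"ay":-0.1,"az":-0.4,"grip":66},{"dx":-1.5,"dy":2.6,"dz":28,"ax":0,"ay":-0.1,"az":-0.4,"grip":66},{"dx":-1.5,"dy":2.6,"dz":38,"ax":0,"ay":-0.1,"az":-0.4,"grip":66},{"dx":-1.5,"dy":2.6,"dz":47,"ax":0,"ay":-0.1,"az":-0.4,"grip":66},{"dx":-1.5,"dy":2.6,"dz":54,"ax":0,"ay":-0.1,"az":-0.4,"grip":66},{"dx":-1.5,"dy":2.6,"dz":58,"ax":0,"ay":-0.1,"az":-0.4,"grip":66},{"dx":-1.5,"dy":2.6,"dz":60,"ax":0,"ay":-0.1,"az":-0.4,"grip":66}])

```text
time_s: 11.73
tool_pos: [0.4806, 0.2111, 0.0092]
eef_rot: [-3.141, 0.002, 3.0]
force: [-0.7, -0.3, 0.7]
gripper_width: 0.0661
grasp_force: 0.0
```

```bash
python3 go.py .479 .2107 .004 171.9
```

```text
d [ 1.5 -0.7  5.2] a [-0.   0.1 -0. ] | at [0.4806 0.2111 0.0092] [-179.99    0.09  171.89] F [-0.7 -0.3  0.7] w 66.1 g 0.0 t 11.7333
```

Request:
send_rows(steps=[{"dx":1.5,"dy":-0.5,"dz":2,"ax":0,"ay":0,"az":0,"grip":62},{"dx":1.5,"dy":-0.5,"dz":4,"ax":0,"ay":0,"az":0,"grip":58},{"dx":1.5,"dy":-0.5,"dz":4.5,"ax":0,"ay":0,"az":0,"grip":54},{"dx":1.5,"dy":-0.5,"dz":4.5,"ax":0,"ay":0,"az":0,"grip":50},{"dx":1.5,"dy":-0.5,"dz":4.5,"ax":0,"ay":0,"az":0,"grip":46},{"dx":1.5,"dy":-0.5,"dz":4.5,"ax":0,"ay":0,"az":0,"grip":42},{"dx":1.5,"dy":-0.5,"dz":4.5,"ax":0,"ay":0,"az":0,"grip":38},{"dx":1.5,"dy":-0.5,"dz":4.5,"ax":0,"ay":0,"az":0,"grip":34}])

```text
time_s: 12.4
tool_pos: [0.4798, 0.2109, 0.0057]
eef_rot: [3.141, 0.003, 3.0]
force: [-0.1, -0.4, 8.3]
gripper_width: 0.0341
grasp_force: 6.8
```

Request:
send_rows(steps=[{"dx":0,"dy":0,"dz":0,"ax":0,"ay":0,"az":0,"grip":31},{"dx":0,"dy":0,"dz":0,"ax":0,"ay":0,"az":0,"grip":28},{"dx":0,"dy":0,"dz":0,"ax":0,"ay":0,"az":0,"grip":26},{"dx":0,"dy":0,"dz":0,"ax":0,"ay":0,"az":0,"grip":24},{"dx":0,"dy":0,"dz":0,"ax":0,"ay":0,"az":0,"grip":22},{"dx":0,"dy":0,"dz":0,"ax":0,"ay":0,"az":0,"grip":20},{"dx":0,"dy":0,"dz":0,"ax":0,"ay":0,"az":0,"grip":18},{"dx":0,"dy":0,"dz":0,"ax":0,"ay":0,"az":0,"grip":17}])

```text
time_s: 13.07
tool_pos: [0.48, 0.2113, 0.0061]
eef_rot: [3.14, 0.004, 3.0]
force: [-0.5, 0.1, 12.3]
gripper_width: 0.0191
grasp_force: 58.5
```

```bash
python3 go.py .48 .2107 .20 171.9
python3 - <<'E'
from h import *
from rig import get_image
t=get_image("top")["image"];s=get_image("side")["image"]
cv2.imwrite("pics/p6.png",np.hstack([crop(t,190,230,60,70,429,500),crop(s,240,320,70,100,350,500)]))
E
```

```text
d [  -0.8   -0.3 -193.9] a [ 0.1  0.2 -0. ] | at [0.48   0.2113 0.0061] [179.93   0.21 171.89] F [-0.5  0.1 12.3] w 19.1 g 58.5 t 13.0667
```

View pics/p6.png

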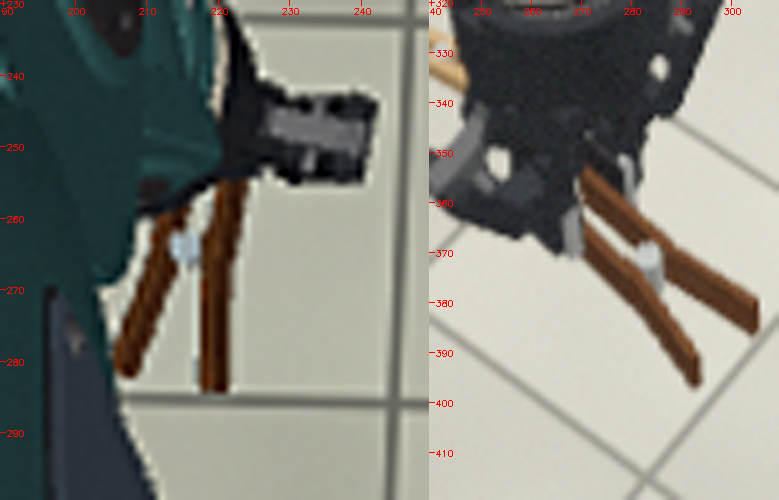

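The clip is fully open, with jaw tips at top (207,282) and (219.4,284) and the hinge at (215.2,264). I'll measure it in the tool frame and lift straight up.

```bash
python3 - <<'E'
from h import *
from rig import telemetry
from scipy.spatial.transform import Rotation as Ro
s=telemetry.state();R=Ro.from_euler("xyz",s["eef_rot"])
for n,p in dict(L=(207,282),Rr=(219.4,284.2),hinge=(215.2,264.1)).items():
    X=atz("top",*p,.024);print(n,X,(R.inv().apply(X-s["tool_pos"])*1000).round(1))
E
```

```text
L [0.4044 0.2331 0.024 ] [ 77.8  11.  -18.2]
Rr [0.4002 0.2053 0.024 ] [ 78.1 -17.1 -18.2]
hinge [0.4445 0.2169 0.024 ] [ 35.8   0.6 -18.1]
```

Request:
send_rows(steps=[{"dx":0,"dy":0,"dz":-4,"ax":0,"ay":0,"az":0,"grip":17},{"dx":0,"dy":0,"dz":-14,"ax":0,"ay":0,"az":0,"grip":17},{"dx":0,"dy":0,"dz":-32,"ax":0,"ay":0,"az":0,"grip":17},{"dx":0,"dy":0,"dz":-56,"ax":0,"ay":0,"az":0,"grip":17},{"dx":0,"dy":0,"dz":-82,"ax":0,"ay":0,"az":0,"grip":17},{"dx":0,"dy":0,"dz":-105,"ax":0,"ay":0,"az":0,"grip":17},{"dx":0,"dy":0,"dz":-125,"ax":0,"ay":0,"az":0,"grip":17},{"dx":0,"dy":0,"dz":-135,"ax":0,"ay":0,"az":0,"grip":17}])

```text
time_s: 13.83
tool_pos: [0.4794, 0.211, 0.1427]
eef_rot: [3.141, 0.004, 3.0]
force: [0.2, 0.1, -0.3]
gripper_width: 0.019
grasp_force: 59.3
```

```bash
python3 go.py .499 .205 .144 276.5
```

```text
d [-20.2  -3.2  -1.2] a [  -0.2    0.2 -104.6] | at [0.4794 0.211  0.1427] [179.94   0.24 171.89] F [ 0.2  0.1 -0.3] w 19.0 g 59.3 t 13.8333
```

Request:
send_rows(steps=[{"dx":0,"dy":0,"dz":0,"ax":0,"ay":0,"az":-4,"grip":17},{"dx":0,"dy":0,"dz":0,"ax":0,"ay":0,"az":-10,"grip":17},{"dx":0,"dy":0,"dz":0,"ax":0,"ay":0,"az":-17,"grip":17},{"dx":0,"dy":0,"dz":0,"ax":0,"ay":0,"az":-24,"grip":17},{"dx":0,"dy":0,"dz":0,"ax":0,"ay":0,"az":-31,"grip":17},{"dx":0,"dy":0,"dz":0,"ax":0,"ay":0,"az":-38,"grip":17},{"dx":0,"dy":0,"dz":0,"ax":0,"ay":0,"az":-45,"grip":17},{"dx":0,"dy":0,"dz":0,"ax":0,"ay":0,"az":-52,"grip":17}])

```text
time_s: 14.5
tool_pos: [0.4786, 0.2108, 0.1401]
eef_rot: [-3.14, 0.001, -2.37]
force: [-0.4, -0.3, -0.1]
gripper_width: 0.0187
grasp_force: 59.2
```

```bash
python3 go.py .499 .205 .144 276.5
```

```text
d [-10.6 -18.4  -3.8] a [ -0.1   0.  -52.3] | at [0.4786 0.2108 0.1401] [-179.93    0.04 -135.77] F [-0.4 -0.3 -0.1] w 18.7 g 59.2 t 14.5
```

Request:
send_rows(steps=[{"dx":-2,"dy":-3,"dz":0,"ax":0,"ay":0,"az":-7,"grip":17},{"dx":-4,"dy":-6,"dz":-1,"ax":0,"ay":0,"az":-14,"grip":17},{"dx":-6,"dy":-10,"dz":-2,"ax":0,"ay":0,"az":-21,"grip":17},{"dx":-8,"dy":-14,"dz":-3,"ax":0,"ay":0,"az":-28,"grip":17},{"dx":-10,"dy":-18,"dz":-3.5,"ax":0,"ay":0,"az":-35,"grip":17},{"dx":-10.5,"dy":-18.4,"dz":-3.5,"ax":0,"ay":0,"az":-42,"grip":17},{"dx":-10.5,"dy":-18.4,"dz":-3.5,"ax":0,"ay":0,"az":-48,"grip":17},{"dx":-10.5,"dy":-18.4,"dz":-3.5,"ax":0,"ay":0,"az":-52.3,"grip":17}])

```text
time_s: 15.17
tool_pos: [0.499, 0.2048, 0.1437]
eef_rot: [-3.14, -0.001, -1.457]
force: [-0.1, -0.2, -0.3]
gripper_width: 0.0194
grasp_force: 59.2
```

Request:
send_rows(steps=[{"dx":0,"dy":0,"dz":0,"ax":0,"ay":0,"az":0,"grip":17},{"dx":0,"dy":0,"dz":0,"ax":0,"ay":0,"az":0,"grip":17},{"dx":0,"dy":0,"dz":0,"ax":0,"ay":0,"az":0,"grip":17},{"dx":0,"dy":0,"dz":0,"ax":0,"ay":0,"az":0,"grip":17},{"dx":0,"dy":0,"dz":0,"ax":0,"ay":0,"az":0,"grip":17},{"dx":0,"dy":0,"dz":0,"ax":0,"ay":0,"az":0,"grip":17},{"dx":0,"dy":0,"dz":0,"ax":0,"ay":0,"az":0,"grip":17},{"dx":0,"dy":0,"dz":0,"ax":0,"ay":0,"az":0,"grip":17}])

```text
time_s: 15.83
tool_pos: [0.4991, 0.2049, 0.1436]
eef_rot: [-3.14, -0.0, -1.463]
force: [0.5, -0.2, -0.4]
gripper_width: 0.019
grasp_force: 59.2
```

```bash
python3 go.py .5055 .1424 .144 276.5
python3 - <<'E'
from h import *
from rig import get_image
t=get_image("top")["image"];s=get_image("side")["image"]
cv2.imwrite("pics/p7.png",np.hstack([crop(t,200,180,120,160,400,533),crop(s,240,170,110,150,391,533)]))
E
```

```text
d [62.8  0.4 -0.4] a [-0.1 -0.  -0.3] | at [0.4991 0.2049 0.1436] [-179.9    -0.02  -83.83] F [ 0.5 -0.2 -0.4] w 19.0 g 59.2 t 15.8333
```

View pics/p7.png

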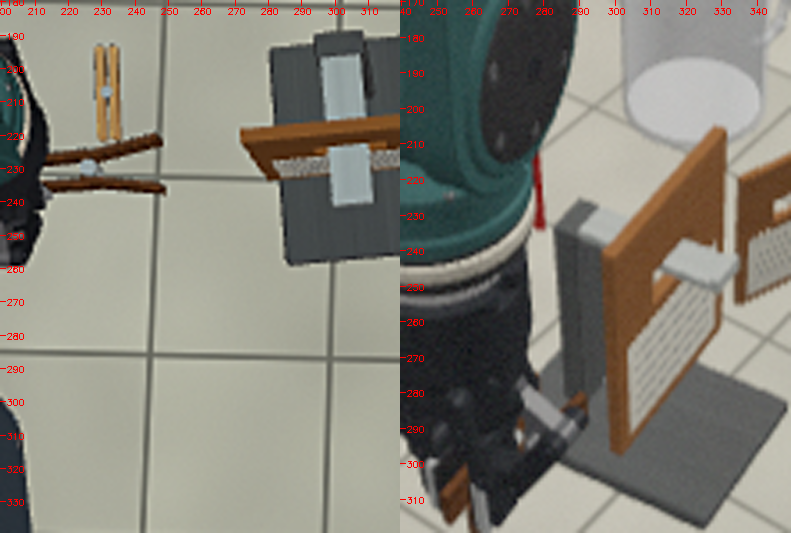

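The top view is clear. The jaw tips' inner corners are at (247.8,223) and (248.7,235). The board's top edge corners are at (271.8,218.2) and (273.3,222.4), and it hangs upright on the peg behind the lip.

```bash
python3 - <<'E'
from h import *
from rig import telemetry
from scipy.spatial.transform import Rotation as Ro
s=telemetry.state();R=Ro.from_euler("xyz",s["eef_rot"])
for n,p,z in [("tipfar",(247.8,223),.162),("tipnear",(248.7,235),.162),("hinge",(226,230),.162),("bfar",(271.8,218.2),.204),("bnear",(273.3,222.6),.204),("bbotnear",(280.5,233.5),.044),("farother",(319.5,214),.204)]:
    X=atz("top",*p,z);print(n,X,(R.inv().apply(X-s["tool_pos"])*1000).round(1))
E
```

```text
tipfar [0.5169 0.1255 0.162 ] [ 80.8  -9.2 -18.4]
tipnear [0.4929 0.1227 0.162 ] [ 81.   15.  -18.4]
hinge [0.502  0.1683 0.162 ] [ 36.7   1.1 -18.4]
bfar [0.5206 0.0731 0.204 ] [133.4  -7.2 -60.3]
bnear [0.5121 0.0699 0.204 ] [135.7   1.5 -60.4]
bbotnear [0.5134 0.0718 0.044 ] [133.9   0.3  99.7]
farother [ 0.5305 -0.0179  0.204 ] [224.9  -7.4 -60.3]
```

Request:
send_rows(steps=[{"dx":0,"dy":-3,"dz":0,"ax":0,"ay":0,"az":0,"grip":17},{"dx":6,"dy":-6,"dz":0,"ax":0,"ay":0,"az":0,"grip":17},{"dx":14,"dy":-6,"dz":0,"ax":0,"ay":0,"az":0,"grip":17},{"dx":23,"dy":-6,"dz":0,"ax":0,"ay":0,"az":0,"grip":17},{"dx":32,"dy":-6,"dz":0,"ax":0,"ay":0,"az":0,"grip":17},{"dx":40,"dy":-6,"dz":0,"ax":0,"ay":0,"az":0,"grip":17},{"dx":45,"dy":-6,"dz":0,"ax":0,"ay":0,"az":0,"grip":17},{"dx":47,"dy":-6,"dz":0,"ax":0,"ay":0,"az":0,"grip":17}])

```text
time_s: 16.6
tool_pos: [0.5103, 0.1577, 0.1437]
eef_rot: [-3.14, -0.001, -1.464]
force: [0.1, 0.6, -0.1]
gripper_width: 0.0189
grasp_force: 59.2
```

Request:
send_rows(steps=[{"dx":2,"dy":0,"dz":0,"ax":0,"ay":0,"az":0,"grip":17},{"dx":4,"dy":0,"dz":0,"ax":0,"ay":0,"az":0,"grip":17},{"dx":7,"dy":0,"dz":0,"ax":0,"ay":0,"az":0,"grip":17},{"dx":10,"dy":0,"dz":0,"ax":0,"ay":0,"az":0,"grip":17},{"dx":13,"dy":0,"dz":0,"ax":0,"ay":0,"az":0,"grip":17},{"dx":15,"dy":0,"dz":0,"ax":0,"ay":0,"az":0,"grip":17},{"dx":16,"dy":0,"dz":0,"ax":0,"ay":0,"az":0,"grip":17},{"dx":16,"dy":0,"dz":0,"ax":0,"ay":0,"az":0,"grip":17}])

```text
time_s: 17.27
tool_pos: [0.5119, 0.1427, 0.1437]
eef_rot: [-3.14, -0.0, -1.463]
force: [0.0, 0.2, 0.1]
gripper_width: 0.0194
grasp_force: 59.2
```

```bash
python3 go.py .5055 .1424 .144 276.5
python3 - <<'E'
from h import *
from rig import get_image
t=get_image("top")["image"];s=get_image("side")["image"]
cv2.imwrite("pics/p8.png",np.hstack([crop(t,220,190,80,100,400,500),crop(s,250,190,80,100,400,500)]))
E
```

```text
d [-0.4  6.4 -0.4] a [-0.1 -0.  -0.3] | at [0.5119 0.1427 0.1437] [-179.9    -0.03  -83.83] F [0.  0.2 0.1] w 19.4 g 59.2 t 17.2667
```

View pics/p8.png

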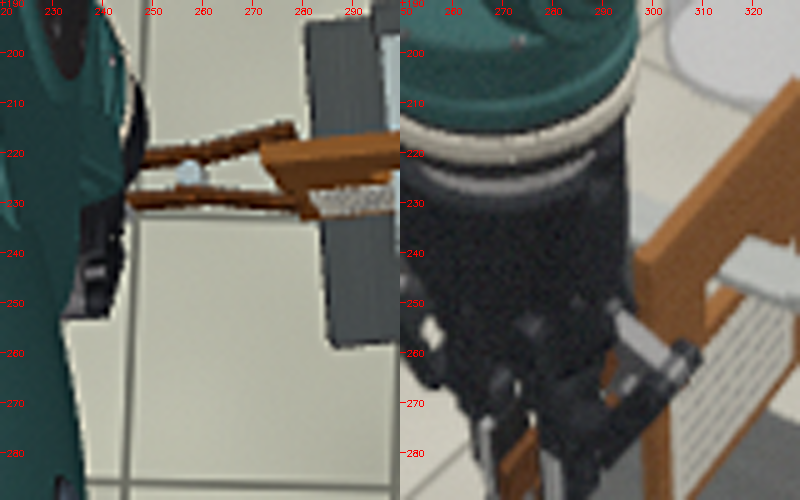

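```bash
python3 - <<'E'
from h import *
from rig import telemetry
from scipy.spatial.transform import Rotation as Ro
s=telemetry.state();R=Ro.from_euler("xyz",s["eef_rot"]);T=s["tool_pos"]
for n,m in [("far",(81,-9.2,-18.4)),("near",(81,15,-18.4))]:
    print(n,proj("top",T+R.apply(m)/1000 if 0 else T+R.apply(np.array(m)/1000)))
for n,p,z in [("bfar",(220+262/5-.5,190+146/5-.5),.204),("bnear",(220+272/5-.5,190+172/5-.5),.204),("bbot",(220+302/5-.5,190+216/5-.5),.044)]:
    X=atz("top",*p,z);print(n,p,(R.inv().apply(X-T)*1000).round(1))
E
```

```text
far [279.2032 217.2437]
near [280.103  229.2402]
bfar (271.9, 218.7) [ 70.5  -0.2 -60.3]
bnear (273.9, 223.9) [ 73.6  10.1 -60.3]
bbot (279.9, 232.7) [69.7  4.4 99.7]
```

In the last view the jaws sit on either side of the board's +y edge. The far tip is at about (278,217) and the near tip at about (280,229). The overlap is about 9 mm, the board lies midway between the tips, and no contact force shows. I'll hand the job in.

```bash
python3 -c "
from rig import workorder;print(workorder.close_job())"
```

```text
the job is handed in; nothing more can be done
None
```

The record board hangs by its slot on the peg, and the gripper is holding the spring clip open around its left edge, one jaw on each side and with no contact force showing. I handed the job in at about 17 s; the pass/fail result was not shown.

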